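# Tuck the slip tray's tab under its lip

## Task

Close the purple slip tray: with a fingertip, fold its yellow hinged tab over until it lies flat on the slips, then push it forward by its black ridge, keeping it pressed down, until its edge is tucked fully home beneath the steel lip, and let go. Only push on the tab's outer face, never pinch the tab or pull at its inner face; do not lift the tray, tip it or shove it out of its place, and leave the other things on the desk where they are.

Things in the scene. Friction and masses are not known exactly. Their poses are not given: they have to be found in the camera images.
- tray: loose purple slip tray full of paper slips, 1.5 to 2.4 kg, stands on the desk by its weight. Outside 178 (x) x 138 (y) x 54 mm high; the slips fill it to 51 mm. Origin at the centre of its underside, z up; its +x axis points from the hinged end towards the end with the steel lip, the way the tab folds
- tab_hinge (a point): hinge axis of the yellow tab, at the middle of the steel pivot rod that runs along the tray's y. In the tray's frame at x = -84 mm + pivot value, y = 0, z = 60 mm
- tab_edge (a point): middle of the free edge of the yellow tab, 146 mm from the hinge axis. The tab is a flat plate 104 mm wide (along the hinge) and 4 mm thick: lying flat, its faces are at z = 57 and 61 mm in the tray's frame
- ridge (a point): top of the steep face of the black push ridge on the tab's outer face (the upper one when folded, away from the slips), 104 mm from the hinge axis. The steep face looks to the hinge, 96 mm long across the tab and 9 mm high; from its top the ridge ramps down to the tab towards the free edge, ending 127 mm from the hinge. When the tab stands up the ridge is on the side away from the lip
- lining: the tan inner face of the tab (the side that comes to lie on the slips), 2 mm of its 4 mm thickness; not to be touched. Origin and axes at the hinge: x along the tab to its free edge, z out of the outer face
- lip_front (a point): middle of the front lower edge of the steel lip, x = 72, y = 0, z = 65 mm in the tray's frame. The lip is a 5 mm plate, 90 mm wide (y), overhanging the slips from x = 72 to the end wall; z = 65 (underside) to 70 mm; a lead-in in front of it slants up from there to x = 67, z = 74 mm
- tab (a joint): fold angle of the tab, rad: 0 lying flat over the slips, 1.57 standing upright, up to 2.0 leaning back from the lip (stop at -0.015). A spring pushes it towards 1.5; holding it flat takes 1 to 2 N at the ridge, and it springs up when let go unless its edge is under the lip
- pivot (a joint): how far the hinge's pivot has slid along its slots towards the lip, m: 0 back, 0.026 at the front stop. Slides with about 3 N friction and stays where left. Tab flat and pivot at 0: the edge is at x = 62 mm, 10 mm short of the lip; pivot at 0.026: x = 88 mm, 16 mm beneath the lip
- stamp: wooden hand stamp, 36 mm wide, 66 mm high, stands beside the tray; origin at the centre of its underside
- tape: roll of tan tape lying flat beside the tray, 72 mm across, 18 mm high; origin at the centre of its underside
- stapler: red and black stapler, 135 x 36 mm, 49 mm high; origin at the centre of its underside, x along it
- pen_cup: black pen cup, 76 mm across, 95 mm high, pens stand to 135 mm; origin at the centre of its underside
- bowl: teal bowl, 100 mm across, 42 mm high; origin at the centre of its underside
- mug: white mug, 80 mm across, 92 mm high, handle at its +y; origin at the centre of its underside
- eraser: white eraser, 58 x 24 x 14 mm, lies beside the tray; origin at the centre of its underside

How it is judged:
On the way, in this order (a step that is already met when the one before it is completed fails the run):
1. the tab is folded down flat while its edge is still short of the lip (value of joint tab below 0.12 rad and x of tab_edge in the frame of tray below 0.074 m), for 0.05 s.
2. the tab's edge is pushed home beneath the lip (x of tab_edge in the frame of tray above 0.082 m and z of tab_edge in the frame of tray below 0.066 m and value of joint tab below 0.06 rad), for 0.2 s.
At the end, for the whole second after the job is handed in: The tab lies flat with its edge at least 10 mm beneath the steel lip (edge beyond x = 82 mm and below z = 66 mm in the tray's frame, fold angle under 0.06 rad) and at rest; the tray stands flat within 30 mm of where it was, and every other thing is within 30 mm of where it was (all of step 2 and velocity of joint tab between -0.05 and 0.05 rad/s and linear speed of tray below 0.01 m/s and height (world z) of tray below 0.006 m and angle between tray's own z axis and vertical below 0.05 rad and distance of each of tray, stamp, tape, stapler, pen_cup, bowl, mug, eraser from where it was at the start of the episode below 0.03 m); the robot touches nothing.
It fails at once if the tab is pinched or pulled: the fingers press on its inner face with over 4 N (contact force between the fingers and lining above 4 N).
It fails at once if the tray is lifted, tipped or shoved more than 30 mm (height (world z) of tray above 0.01 m or angle between tray's own z axis and vertical above 0.12 rad or distance of tray from where it was at the start of the episode above 0.03 m).
It fails at once if another thing on the desk is lifted (over 12 mm) or moved more than 30 mm (distance of any of stamp, tape, stapler, pen_cup, bowl, mug, eraser from where it was at the start of the episode above 0.03 m or height (world z) of any of stamp, tape, stapler, pen_cup, bowl, mug, eraser above 0.012 m).
It also fails if it takes over 42 s, if anything falls off the work surface, if the arm or the gripper's body presses on something with over 40 N, if the wrist force passes 120 N, or if a joint passes its speed limit or range.

## Robot

A 6-joint arm with a two-finger parallel gripper is mounted at the origin on the work surface. World frame = base frame: x ahead of the robot, y to its left, z up, the work surface at z = 0. Lengths are in m, angles in rad, forces in N, time in s.
With the tool pointing down it reaches from about 0.375 to 0.75 m from the base axis. Payload 9 kg.
Tool frame: the origin (TCP) lies between the finger pads; the fingertips stand 17 mm ahead of it and the grasp point (between the pads) lies 2 mm behind it (arm.tips_ahead is the z of the fingertips in the tool frame, in m); z points along the fingers, x is the direction in which the jaws open and shut, and the axes are right-handed (so a half turn about z gives the same grasp; the last joint's range is limited). The gripper opens to 85 mm and grips with 20 to 120 N. Pads are 22 mm wide; open, the fingers measure 114 mm over their backs; the gripper's body (76 mm by 85 mm) begins 54 mm behind the grasp point. The pads swing forward as they close: fully open they stand 13 mm farther back than shut.
Start: joints at [1.109, 0.104, 0.097, 1.564, 0, 1.353], TCP at [0.145, 0.582, 0.248] pointing down, gripper open.
Joint ranges: [-2.99, 2.99], [-0.84, 1.86], [-1.1, 1.16], [-1.84, 2.11], [-1.51, 1.56], [-3.14, 3.14]. Speed limits (rad/s): [2.22, 2.22, 2.57, 3.14, 3.14, 3.14].

## Interface

Orientations are given as a unit quaternion [x, y, z, w].
In Python, from bench import readout, grab_frame, arm gives the robot as it stands.
- The arm moves only by the tool carry_out, never from a script. Its argument "motion" is a list of rows, each an object with "gripper": the closure, from -1 (fully open) to 1 (shut); "offset": the shift along the tool's x, y, z scaled (see below), a list of three; "turn": the turn about the tool's z scaled (see below). A call has 1 to 12 rows; each row is the pose to reach, as a shift and turn from the pose commanded when the call began, along the tool's axes at that moment; what a row does not reach only later rows make up. The controller multiplies each number of a shift by 0.4 m and each number of a turn by 90 degrees. A row lasts 1/12 s, in which the tool goes at most 41.7 mm and 7.16 degrees, less where a joint would pass 70% of its speed; a pose out of reach is approached as far as the arm can. A call with a number of a shift or a turn outside -1 to 1 is refused whole. A call with a gripper value outside its range is refused whole. The fingers move at their own pace and stop on an object; "grip_force" is the grip in N (left out, the last holds). Time passes only in rows, so rows that repeat a pose let the fingers close. It gives the time, the measured TCP pose, the force and the opening at its end, in the units of the state.
- readout.get_state(): the state, without advancing time (a new reading comes with each control period).
- grab_frame(name): name is "scene" or "side" or "wrist"; returns a dict with "image" (480x640x3 uint8, red, green, blue), "range_z" (480x640 float32, m along the optical axis (not along the pixel's ray), 0 where there is no reading), "K" (3x3 intrinsics, pixels), "rvec" (rotation vector, rad) and "tvec" (3), from world to camera coordinates, as OpenCV has them. Camera axes: x right, y down, z forward; pixel columns grow to the right and rows downward; lengths in m; the calibration is good to about 2 mm. A picture is of the moment at which its call begins.
- arm.close_job(): hands the job in, once; it reports no verdict.
The state is a dict: "clock": time; "joint_pos": joint angles; "dq": joint speeds; "effort": joint torques, N m; "ee_pos": TCP position; "tool_rot": TCP orientation; "ft_force": force on the tool from outside, world axes, zero at the start; "torque": the same for the moment, N m; "width": opening from 0.0 (shut) to 1.0 (fully open).
Only numpy, scipy, OpenCV 4.12 (cv2) and the standard library are available. Lean on these libraries where they do the work, as an engineer would, in place of code of your own. Each camera call takes 0.05 s, during which the arm holds its last target.

## Working session

There is one attempt and no reset: what is moved stays moved. The work goes in short steps, Python scripts to look and compute and a tool call to move; the robot and the scene stay as the last step left them, time stands still between calls to the robot, and variables do not carry over. Pictures are saved under pics/ and viewed, and the job is handed in when it is done.

Besides the shell and the picture viewer there is one more tool, called after "Request:" as name(argument=value, ...) on one line, values as JSON. carry_out: Moves the arm, as the interface text tells. Its arguments: {"type":"object","properties":{"motion":{"type":"array","items":{"type":"object","properties":{"gripper":{"type":"number"},"offset":{"type":"array","items":{"type":"number","minimum":-1,"maximum":1}},"turn":{"type":"number","minimum":-1,"maximum":1}}}},"grip_force":{"type":"number"}},"required":["motion"]}

```bash
mkdir -p pics; ls
python3 - <<'E'
from bench import readout, grab_frame, arm
import cv2,numpy as np
s=readout.get_state();print(s, arm.tips_ahead)
for n in ["scene","side","wrist"]:
    f=grab_frame(n);cv2.imwrite(f"pics/{n}0.png",f["image"][:,:,::-1]);np.savez(f"pics/{n}0.npz",**f)
    print(n,f["K"].tolist(),f["rvec"],f["tvec"])
E
```

```text
pics
{'clock': 0.0, 'joint_pos': array([1.10929234e+00, 1.04691557e-01, 9.64606681e-02, 1.56388761e+00,
       2.17026564e-05, 1.35308322e+00]), 'dq': array([ 1.20018292e-03,  6.39785094e-05, -1.34849778e-03,  6.75226894e-04,
       -3.46979388e-05,  1.88358982e-03]), 'effort': array([-2.71924699e-03, -5.56930482e+01,  5.03650510e+01,  1.69930514e-02,
       -4.57430797e-04,  6.73925214e-06]), 'ee_pos': array([0.14468212, 0.58197845, 0.2475221 ]), 'tool_rot': array([ 7.87839643e-01,  6.15880069e-01, -6.01157508e-04,  2.75250095e-04]), 'ft_force': array([0.03668115, 0.84778496, 0.50900998]), 'torque': array([ 0.01064894, -0.01619646, -0.0356355 ]), 'width': 1.0025477035278145} 0.017
scene [[536.9289163379152, 0.0, 323.77146032745566], [0.0, 536.9289163379152, 246.7832743673333], [0.0, 0.0, 1.0]] [ 0.89557976  2.74986013 -0.75560264] [ 0.42841408 -0.219082    1.5697307 ]
side [[510.7985967091873, 0.0, 320.1211536844933], [0.0, 510.7985967091873, 236.98199253124494], [0.0, 0.0, 1.0]] [ 2.0339933  -0.50732152  0.3166426 ] [-0.43646559  0.19476417  1.07727219]
wrist [[332.7294402462207, 0.0, 325.53492571454854], [0.0, 332.7294402462207, 240.26908399609871], [0.0, 0.0, 1.0]] [-2.27264972 -1.77596403 -0.27734385] [-0.59981758 -0.03805649  0.37899164]
```

View pics/scene0.png

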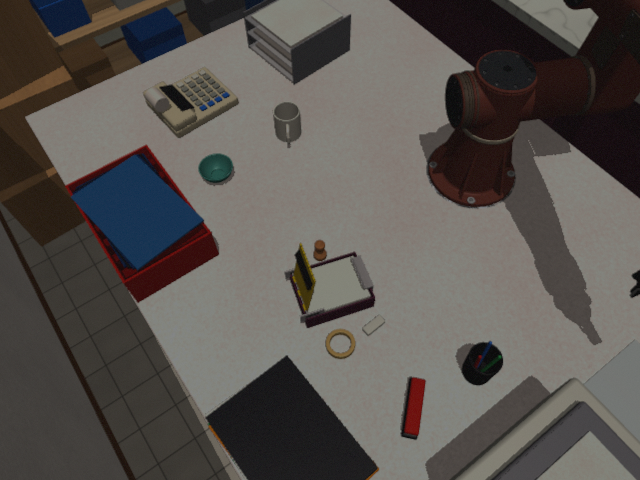

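View pics/side0.png

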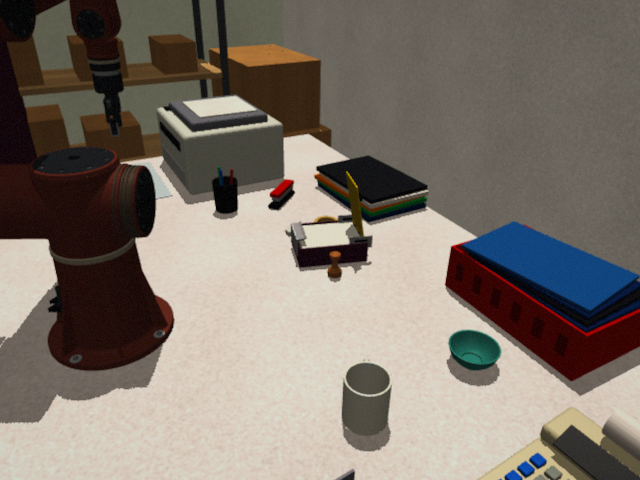

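View pics/wrist0.png

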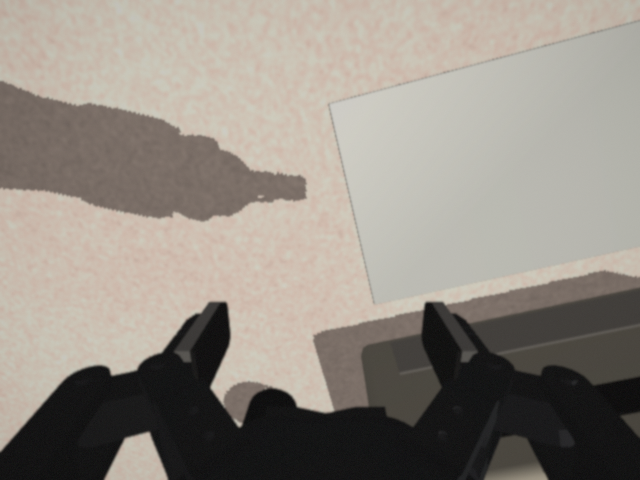

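The scene view shows the tray around (335,290). Its tab stands at (303,278) and the steel lip at (362,270) is on the robot's side. The stamp is at (320,250), the tape at (340,343) and the eraser at (373,325). Next I'll measure these with depth.

```bash
cat > h.py <<'E'
import numpy as np,cv2
def cloud(f):
    z=f["range_z"];K=f["K"];v,u=np.mgrid[0:480,0:640]
    P=np.stack([(u-K[0,2])/K[0,0]*z,(v-K[1,2])/K[1,1]*z,z],-1)
    R=cv2.Rodrigues(f["rvec"])[0];W=(P-f["tvec"].ravel())@R
    W[z==0]=np.nan
    return W
def proj(f,p):
    return cv2.projectPoints(np.array(p,float).reshape(-1,3),f["rvec"],f["tvec"],f["K"],None)[0].reshape(-1,2)
E
python3 - <<'E'
from h import *
f=dict(np.load("pics/scene0.npz"));W=cloud(f);I=f["image"]
for n,(u,v) in dict(tray=(335,290),tab=(303,278),lip=(362,270),stamp=(320,243),eraser=(373,325),tape=(340,331),mug=(287,110),bowl=(216,165),stap=(414,405),cup=(483,350),desk=(300,400)).items(): print(n,W[v,u].round(3))
c=np.s_[220:370,260:410]
cv2.imwrite("pics/crop.png",cv2.resize(I[c],None,fx=4,fy=4,interpolation=cv2.INTER_CUBIC)[:,:,::-1])
f=dict(np.load("pics/side0.npz"));I=f["image"];c=np.s_[160:290,270:400]
cv2.imwrite("pics/crops.png",cv2.resize(I[c],None,fx=4,fy=4,interpolation=cv2.INTER_CUBIC)[:,:,::-1])
E
```

```text
tray [0.561 0.092 0.047]
tab [0.637 0.072 0.168]
lip [0.48  0.095 0.067]
stamp [ 0.517 -0.033  0.062]
eraser [0.534 0.212 0.017]
tape [0.609 0.178 0.02 ]
mug [ 0.323 -0.473  0.059]
bowl [ 0.589 -0.459  0.008]
stap [0.588 0.421 0.048]
cup [0.396 0.424 0.093]
desk [0.787 0.27  0.073]
```

View pics/crop.png

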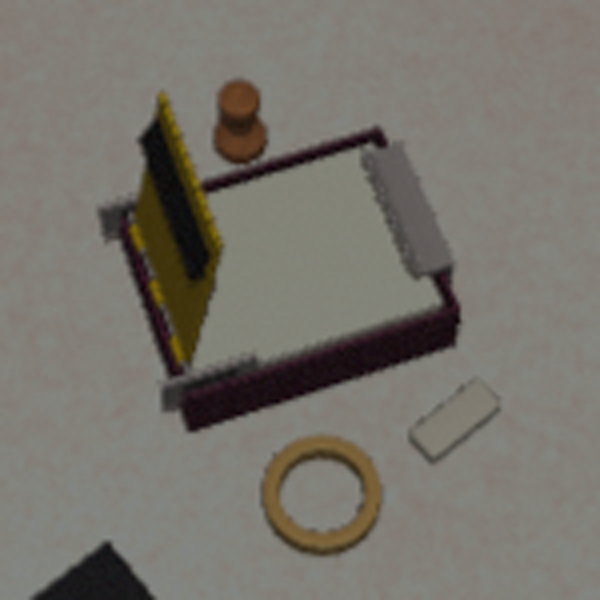

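View pics/crops.png

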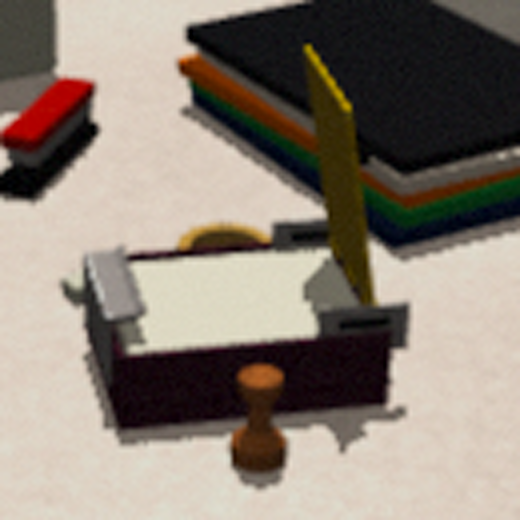

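```bash
cat > fit.py <<'E'
from h import *
from scipy.optimize import least_squares
f=dict(np.load("pics/scene0.npz"));g=dict(np.load("pics/side0.npz"))
H=.054
ms=[((89,69,54),(380,128)),((89,-69,54),(458,308)),((-89,-69,54),(186,402)),((89,-69,0),(456,345)),((-89,-69,0),(192,432))]
mg=[((89,69,54),(118,352)),((89,69,0),(123,428)),((-89,69,54),(390,337)),((-89,69,0),(388,402))]
def pose(p,P):
    c,s=np.cos(p[2]),np.sin(p[2]);P=np.array(P,float)/1000
    return P@np.array([[c,s,0],[-s,c,0],[0,0,1]])+[p[0],p[1],0]
def res(p):
    a=proj(f,pose(p,[m[0] for m in ms]))-(np.array([m[1] for m in ms])/4+[260,220])
    b=proj(g,pose(p,[m[0] for m in mg]))-(np.array([m[1] for m in mg])/4+[270,160])
    return np.r_[a.ravel(),b.ravel()]
if __name__=="__main__":
    for D in (0,):
        r=least_squares(res,[.55,.09,3.1]);print(r.x,np.degrees(r.x[2]));print(r.fun.round(1))
    W=cloud(f)
    # points to tray frame
    p=r.x;c,s=np.cos(p[2]),np.sin(p[2])
    T=(W-[p[0],p[1],0])@np.array([[c,-s,0],[s,c,0],[0,0,1]])
    I=f["image"].astype(int)
    black=(I.max(-1)<40);yel=(I[...,0]>I[...,2]*2.2)&(I[...,1]>I[...,2]*1.8)
    box=(abs(T[...,0])<.16)&(abs(T[...,1])<.08)&(T[...,2]>.065)
    tab=box&(T[...,0]<0)
    Q=T[tab];print("tab pts",len(Q));
    for lo in np.arange(.06,.22,.015):
        q=Q[(Q[:,2]>lo)&(Q[:,2]<lo+.015)]
        if len(q):print(round(lo,3),len(q),np.median(q,0).round(4),q.min(0).round(3),q.max(0).round(3))
    W2=cloud(g);T2=(W2-[p[0],p[1],0])@np.array([[c,-s,0],[s,c,0],[0,0,1]])
    Q=T2[(abs(T2[...,0])<.16)&(abs(T2[...,1])<.08)&(T2[...,2]>.07)&(T2[...,0]<0)]
    for lo in np.arange(.06,.22,.015):
        q=Q[(Q[:,2]>lo)&(Q[:,2]<lo+.015)]
        if len(q):print("side",round(lo,3),len(q),np.median(q,0).round(4))
    for z0,z1,n in((.045,.056,'slips'),(.062,.08,'lip')):
      for TT in (T,T2):
        q=TT[(abs(TT[...,0])<.1)&(abs(TT[...,1])<.08)&(TT[...,2]>z0)&(TT[...,2]<z1)&(TT[...,0]>(.05 if n=='lip' else -.05))];print(n,len(q),np.median(q,0).round(4),np.percentile(q,[2,98],0).round(3))
    I=f["image"].copy()
    pts=[(x,y,z) for x in(-89,89) for y in(-69,69) for z in(0,54)]+[(72,-45,65),(72,45,65),(-84,0,60)]
    B=cv2.resize(I[220:370,260:410],None,fx=4,fy=4)[:,:,::-1].copy()
    for q in (proj(f,pose(p,pts))-[260,220])*4+1.5: cv2.circle(B,tuple(int(a) for a in q),4,(0,255,0),1)
    cv2.imwrite("pics/fit.png",B)
E
python3 fit.py
```

```text
[0.56134511 0.07742287 2.8573127 ] 163.71195827167665
[-0.3 -0.8  0.8  0.2 -0.4 -0.2 -0.3  0.1 -1.   0.9 -0.1  1.3 -1.3  0.6
  0.5 -1.7 -0.3  0. ]
tab pts 905
0.06 138 [-0.0813 -0.0349  0.0697] [-0.101 -0.064  0.065] [-0.044  0.067  0.075]
0.075 72 [-0.079  -0.0113  0.0822] [-0.098 -0.062  0.075] [-0.043  0.062  0.09 ]
0.09 78 [-0.0766 -0.0022  0.0973] [-0.079 -0.049  0.09 ] [-0.073  0.054  0.105]
0.105 71 [-0.0738  0.0023  0.1128] [-0.076 -0.05   0.105] [-0.07   0.055  0.12 ]
0.12 67 [-0.0717 -0.0082  0.1263] [-0.074 -0.051  0.12 ] [-0.069  0.051  0.135]
0.135 18 [-0.0688 -0.0445  0.1418] [-0.071 -0.05   0.135] [-0.064  0.012  0.149]
0.15 11 [-0.0669 -0.0464  0.1594] [-0.074 -0.05   0.15 ] [-0.063  0.005  0.165]
0.165 186 [-0.0699 -0.0029  0.1732] [-0.075 -0.05   0.165] [-0.061  0.053  0.18 ]
0.18 145 [-6.240e-02  1.000e-04  1.859e-01] [-0.069 -0.05   0.18 ] [-0.058  0.054  0.195]
0.195 119 [-0.0579 -0.0014  0.2025] [-0.062 -0.051  0.195] [-0.054  0.055  0.209]
side 0.06 71 [-0.0732  0.0504  0.0722]
side 0.075 50 [-0.0762  0.0147  0.0813]
side 0.09 46 [-0.0736  0.0154  0.0975]
side 0.105 48 [-0.0714  0.0118  0.1111]
side 0.12 53 [-0.0688  0.0107  0.1271]
side 0.135 51 [-0.0662  0.0127  0.1426]
side 0.15 53 [-0.0637  0.0148  0.1577]
side 0.165 65 [-0.0616  0.0245  0.1708]
side 0.18 56 [-0.0586  0.0138  0.1867]
side 0.195 62 [-0.0567  0.0061  0.2027]
slips 2256 [ 0.0159 -0.0064  0.0514] [[-0.045 -0.066  0.046]
 [ 0.079  0.069  0.055]]
slips 1308 [0.0132 0.0176 0.0523] [[-0.047 -0.068  0.046]
 [ 0.09   0.071  0.055]]
lip 350 [ 0.0795 -0.0003  0.0707] [[ 0.066 -0.043  0.066]
 [ 0.092  0.045  0.076]]
lip 208 [0.0794 0.0045 0.0713] [[ 0.066 -0.043  0.065]
 [ 0.092  0.046  0.075]]
```

View pics/fit.png

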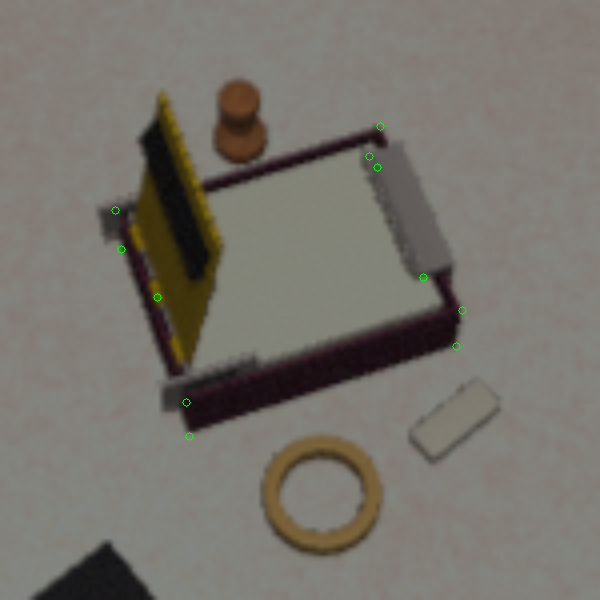

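```bash
cat >> h.py <<'E'
from scipy.spatial.transform import Rotation as Ro
TX,TY,TA=0.5613,0.0774,np.radians(163.7)
def t2w(x,y=0.,z=0.):
    c,s=np.cos(TA),np.sin(TA);return np.array([TX+c*x-s*y,TY+s*x+c*y,z])
def w2t(p):
    c,s=np.cos(TA),np.sin(TA);d=np.array(p)-[TX,TY,0];return np.array([c*d[0]+s*d[1],-s*d[0]+c*d[1],d[2]])
def off(st,tip_tray):
    """scaled tool offset so that shut fingertips come to tray-frame point"""
    p=t2w(*tip_tray)+[0,0,.017]
    return Ro.from_quat(st["tool_rot"]).inv().apply(p-st["ee_pos"])/.4
def show(st):
    R=Ro.from_quat(st["tool_rot"])
    x=R.as_matrix()[:,0]
    tip=st["ee_pos"]+R.apply([0,0,.017])
    print("t",round(st["clock"],2),"tip tray",w2t(tip).round(4),"yaw err deg",round((np.degrees(np.arctan2(x[1],x[0])-TA)+90+180)%360-180,2),"F",st["ft_force"].round(2),"w",round(st["width"],3),"q",st["joint_pos"].round(2))
E
python3 - <<'E'
from h import *
from bench import readout
st=readout.get_state();show(st)
f=dict(np.load("pics/wrist0.npz"));R=cv2.Rodrigues(f["rvec"])[0];C=-R.T@f["tvec"].ravel()
print("cam in tool",Ro.from_quat(st["tool_rot"]).inv().apply(C-st["ee_pos"]).round(3))
print(off(st,(-.125,0,.27)),off(st,(-.125,0,.15)))
E
```

```text
t 0.15 tip tray [ 0.5415 -0.3674  0.2307] yaw err deg 2.33 F [0.49 0.44 0.37] w 1.0 q [1.11 0.1  0.1  1.56 0.   1.35]
cam in tool [ 0.    -0.079 -0.125]
[-0.98575039  1.62744007 -0.09764045] [-0.98546165  1.62750707  0.2023594 ]
```

Request:
carry_out(motion=[{"gripper": 1, "offset": [0, 0.04, -0.1], "turn": 0.026}, {"gripper": 1, "offset": [-0.5, 0.8, -0.1], "turn": 0.026}, {"gripper": 1, "offset": [-0.5, 0.8, -0.1], "turn": 0.026}, {"gripper": 1, "offset": [-0.5, 0.8, -0.1], "turn": 0.026}, {"gripper": 1, "offset": [-0.5, 0.8, -0.1], "turn": 0.026}, {"gripper": 1, "offset": [-0.5, 0.8, -0.1], "turn": 0.026}, {"gripper": 1, "offset": [-0.5, 0.8, -0.1], "turn": 0.026}, {"gripper": 1, "offset": [-0.5, 0.8, -0.1], "turn": 0.026}, {"gripper": 1, "offset": [-0.5, 0.8, -0.1], "turn": 0.026}, {"gripper": 1, "offset": [-0.5, 0.8, -0.1], "turn": 0.026}, {"gripper": 1, "offset": [-0.5, 0.8, -0.1], "turn": 0.026}, {"gripper": 1, "offset": [-0.5, 0.8, -0.1], "turn": 0.026}])

```text
clock: 1.15
ee_pos: [0.408, 0.3096, 0.288]
tool_rot: [0.801, 0.598, -0.0, -0.0]
ft_force: [0.6, -0.2, 0.1]
width: -0.003
```

Run:
```python
from h import *
from bench import readout
st=readout.get_state();show(st)
print(off(st,(-.125,0,.27)))
```

```text
t 1.15 tip tray [ 0.2124 -0.1799  0.271 ] yaw err deg -0.2 F [ 0.63 -0.2   0.08] w -0.003 q [ 0.39 -0.15 -0.08  1.64  0.    0.68]
[-0.44670597  0.84492345  0.00203553]
```

Request:
carry_out(motion=[{"gripper": 1, "offset": [-0.447, 0.845, 0.0]}, {"gripper": 1, "offset": [-0.447, 0.845, 0.0]}, {"gripper": 1, "offset": [-0.447, 0.845, 0.0]}, {"gripper": 1, "offset": [-0.447, 0.845, 0.0]}, {"gripper": 1, "offset": [-0.447, 0.845, 0.0]}, {"gripper": 1, "offset": [-0.447, 0.845, 0.0]}, {"gripper": 1, "offset": [-0.447, 0.845, 0.0]}, {"gripper": 1, "offset": [-0.447, 0.845, 0.0]}, {"gripper": 1, "offset": [-0.447, 0.845, 0.0]}, {"gripper": 1, "offset": [-0.447, 0.845, 0.0]}, {"gripper": 1, "offset": [-0.447, 0.845, 0.0]}, {"gripper": 1, "offset": [-0.447, 0.845, 0.0]}])

```text
validation failed for argument at $.mo...
```

Run:
```python
from h import *
from bench import readout,grab_frame
st=readout.get_state();show(st)
print(off(st,(-.115,0,.15)))
f=grab_frame("wrist");cv2.imwrite("pics/w1.png",f["image"][:,:,::-1])
```

```text
t 1.15 tip tray [ 0.2124 -0.1799  0.271 ] yaw err deg -0.2 F [ 0.63 -0.2   0.08] w -0.003 q [ 0.39 -0.15 -0.08  1.64  0.    0.68]
[-0.44669466  0.82009716  0.30204996]
```

View pics/w1.png

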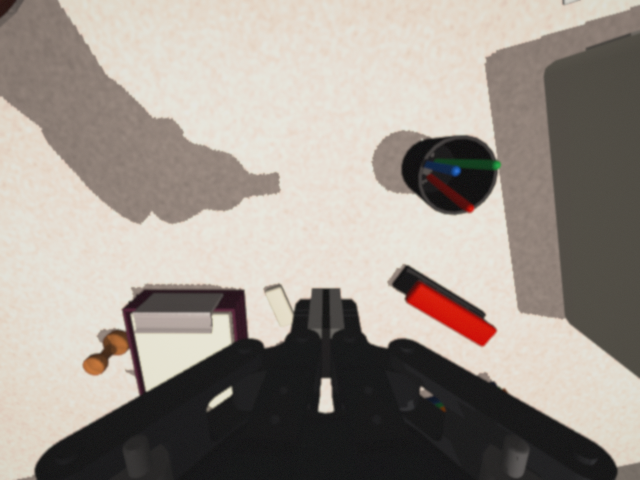

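The picture shows the shut fingers over open desk, with the tray and lip at lower left (185,320). The call was refused, probably because `turn` was missing, so I'm resending with it.

Request:
carry_out(motion=[{"gripper": 1, "offset": [-0.447, 0.845, 0.0], "turn": 0}, {"gripper": 1, "offset": [-0.447, 0.845, 0.0], "turn": 0}, {"gripper": 1, "offset": [-0.447, 0.845, 0.0], "turn": 0}, {"gripper": 1, "offset": [-0.447, 0.845, 0.0], "turn": 0}, {"gripper": 1, "offset": [-0.447, 0.845, 0.0], "turn": 0}, {"gripper": 1, "offset": [-0.447, 0.845, 0.0], "turn": 0}, {"gripper": 1, "offset": [-0.447, 0.845, 0.0], "turn": 0}, {"gripper": 1, "offset": [-0.447, 0.845, 0.0], "turn": 0}, {"gripper": 1, "offset": [-0.447, 0.845, 0.0], "turn": 0}, {"gripper": 1, "offset": [-0.447, 0.845, 0.0], "turn": 0}, {"gripper": 1, "offset": [-0.447, 0.845, 0.0], "turn": 0}, {"gripper": 1, "offset": [-0.447, 0.845, 0.0], "turn": 0}])

```text
clock: 2.2
ee_pos: [0.681, 0.0458, 0.2878]
tool_rot: [0.8, 0.6, -0.0, -0.001]
ft_force: [-0.3, 0.8, 0.6]
width: -0.003
```

Run:
```python
from h import *
from bench import readout,grab_frame
st=readout.get_state();show(st)
print(off(st,(-.115,0,.15)))
f=grab_frame("wrist");cv2.imwrite("pics/w2.png",f["image"][:,:,::-1])
```

```text
t 2.2 tip tray [-0.1238 -0.0033  0.2708] yaw err deg 0.04 F [-0.33  0.76  0.63] w -0.003 q [-0.12  0.39  0.5   1.68  0.    0.16]
[-0.00821613 -0.02159975  0.30191628]
```

View pics/w2.png

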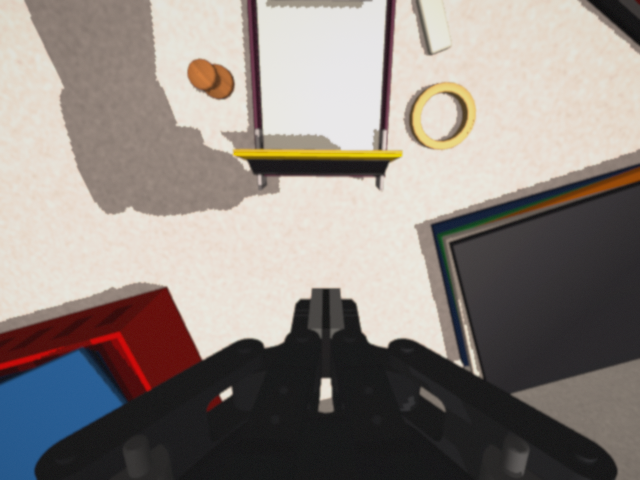

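Request:
carry_out(motion=[{"gripper": 1, "offset": [-0.008, 0.0, 0.1], "turn": 0}, {"gripper": 1, "offset": [-0.008, 0.0, 0.2], "turn": 0}, {"gripper": 1, "offset": [-0.008, -0.02, 0.3], "turn": 0}, {"gripper": 1, "offset": [-0.008, -0.02, 0.3], "turn": 0}, {"gripper": 1, "offset": [-0.008, -0.02, 0.3], "turn": 0}])

```text
clock: 2.67
ee_pos: [0.67, 0.0456, 0.1669]
tool_rot: [0.8, 0.601, -0.002, -0.002]
ft_force: [0.7, 0.5, 1.6]
width: 0.001
```

```bash
cat > plan.py <<'E'
from h import *
from bench import readout,grab_frame
st=readout.get_state();show(st)
rc,hc,hx=97,1,11   # contact r, height, half tip
for th in (1.3,1.2,1.1,1.0,.9,.8,.7,.6,.5,.4,.3,.2,.1,.05,0):
    c,s=np.cos(th),np.sin(th)
    X=min(rc*c-hc*s,104*c-9*s); Z=rc*s+hc*c
    t=((-84+X-hx)/1e3,0,(60+Z)/1e3)
    print(th,np.round(t,4),off(st,t).round(3))
E
python3 plan.py
```

```text
t 2.67 tip tray [-0.1132 -0.      0.1499] yaw err deg 0.11 F [0.66 0.47 1.56] w 0.001 q [-0.13  0.33  0.21  1.45  0.    0.16]
1.3 [-0.0759  0.      0.1537] [ 0.    -0.094 -0.009]
1.2 [-0.0657  0.      0.1508] [ 0.    -0.119 -0.001]
1.1 [-0.0558  0.      0.1469] [ 0.    -0.144  0.008]
1.0 [-0.0464  0.      0.1422] [ 0.    -0.167  0.02 ]
0.9 [-0.0374  0.      0.1366] [ 0.    -0.19   0.034]
0.8 [-0.029   0.      0.1303] [ 0.   -0.21  0.05]
0.7 [-0.0215  0.      0.1233] [ 0.    -0.229  0.068]
0.6 [-0.0155  0.      0.1156] [ 0.    -0.244  0.087]
0.5 [-0.0104  0.      0.1074] [ 0.001 -0.257  0.108]
0.4 [-0.006   0.      0.0987] [ 0.001 -0.267  0.129]
0.3 [-0.0026  0.      0.0896] [ 0.001 -0.276  0.152]
0.2 [-0.0001  0.      0.0803] [ 0.001 -0.282  0.176]
0.1 [0.0014 0.     0.0707] [ 0.001 -0.286  0.2  ]
0.05 [0.0018 0.     0.0658] [ 0.001 -0.287  0.212]
0 [0.002 0.    0.061] [ 0.001 -0.287  0.224]
```

Request:
carry_out(motion=[{"gripper": 1, "offset": [0, -0.04, 0.0], "turn": 0}, {"gripper": 1, "offset": [0, -0.07, -0.005], "turn": 0}, {"gripper": 1, "offset": [0, -0.094, -0.009], "turn": 0}, {"gripper": 1, "offset": [0, -0.107, -0.005], "turn": 0}, {"gripper": 1, "offset": [0, -0.119, -0.001], "turn": 0}, {"gripper": 1, "offset": [0, -0.132, 0.004], "turn": 0}, {"gripper": 1, "offset": [0, -0.144, 0.008], "turn": 0}, {"gripper": 1, "offset": [0, -0.156, 0.014], "turn": 0}, {"gripper": 1, "offset": [0, -0.167, 0.02], "turn": 0}, {"gripper": 1, "offset": [0, -0.179, 0.027], "turn": 0}, {"gripper": 1, "offset": [0, -0.19, 0.034], "turn": 0}, {"gripper": 1, "offset": [0, -0.19, 0.034], "turn": 0}])

```text
clock: 3.67
ee_pos: [0.5986, 0.0653, 0.1538]
tool_rot: [0.8, 0.6, -0.001, -0.001]
ft_force: [-0.3, -0.0, -0.5]
width: -0.0
```

```bash
python3 plan.py
python3 - <<'E'
from h import *
from bench import grab_frame
f=grab_frame("side");g=grab_frame("scene")
a=cv2.resize(f["image"][130:290,240:400],(400,400));b=cv2.resize(g["image"][200:360,250:410],(400,400))
cv2.imwrite("pics/s3.png",np.hstack([a,b])[:,:,::-1])
E
```

```text
t 3.67 tip tray [-0.0392  0.0012  0.1368] yaw err deg 0.0 F [-0.27 -0.02 -0.47] w -0.0 q [-0.11  0.12 -0.06  1.39  0.    0.18]
1.3 [-0.0759  0.      0.1537] [ 0.003  0.091 -0.042]
1.2 [-0.0657  0.      0.1508] [ 0.003  0.066 -0.035]
1.1 [-0.0558  0.      0.1469] [ 0.003  0.041 -0.025]
1.0 [-0.0464  0.      0.1422] [ 0.003  0.018 -0.013]
0.9 [-0.0374  0.      0.1366] [ 0.003 -0.005  0.   ]
0.8 [-0.029   0.      0.1303] [ 0.003 -0.026  0.016]
0.7 [-0.0215  0.      0.1233] [ 0.003 -0.044  0.034]
0.6 [-0.0155  0.      0.1156] [ 0.003 -0.059  0.053]
0.5 [-0.0104  0.      0.1074] [ 0.003 -0.072  0.074]
0.4 [-0.006   0.      0.0987] [ 0.003 -0.083  0.095]
0.3 [-0.0026  0.      0.0896] [ 0.003 -0.091  0.118]
0.2 [-0.0001  0.      0.0803] [ 0.003 -0.098  0.142]
0.1 [0.0014 0.     0.0707] [ 0.003 -0.101  0.165]
0.05 [0.0018 0.     0.0658] [ 0.003 -0.102  0.178]
0 [0.002 0.    0.061] [ 0.003 -0.103  0.19 ]
```

View pics/s3.png

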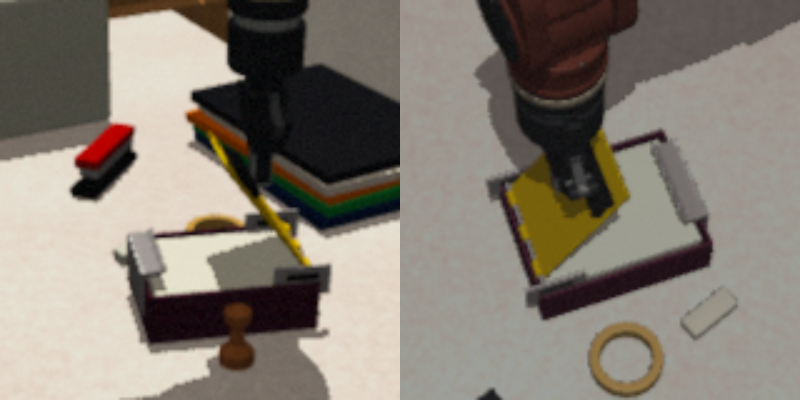

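The left half (side view) shows the tab folding at about 0.9 rad with the finger behind the ridge at (262,180). The pivot is still at the back of its slots and the tray hasn't moved. I'll continue down to flat.

Request:
carry_out(motion=[{"gripper": 1, "offset": [0.003, -0.024, 0.016], "turn": 0}, {"gripper": 1, "offset": [0.003, -0.042, 0.034], "turn": 0}, {"gripper": 1, "offset": [0.003, -0.056, 0.053], "turn": 0}, {"gripper": 1, "offset": [0.003, -0.068, 0.074], "turn": 0}, {"gripper": 1, "offset": [0.003, -0.078, 0.095], "turn": 0}, {"gripper": 1, "offset": [0.003, -0.086, 0.118], "turn": 0}, {"gripper": 1, "offset": [0.003, -0.093, 0.142], "turn": 0}, {"gripper": 1, "offset": [0.003, -0.096, 0.165], "turn": 0}, {"gripper": 1, "offset": [0.003, -0.097, 0.178], "turn": 0}, {"gripper": 1, "offset": [0.003, -0.097, 0.187], "turn": 0}, {"gripper": 1, "offset": [0.003, -0.097, 0.193], "turn": 0}, {"gripper": 1, "offset": [0.003, -0.097, 0.193], "turn": 0}])

```text
clock: 4.77
ee_pos: [0.5627, 0.077, 0.077]
tool_rot: [0.8, 0.6, -0.0, -0.0]
ft_force: [-0.6, 0.8, 1.4]
width: -0.002
```

Run:
```python
from h import *
from bench import grab_frame,readout
show(readout.get_state())
f=grab_frame("side");g=grab_frame("scene")
show(readout.get_state())
a=cv2.resize(f["image"][170:290,270:390],(400,400));b=cv2.resize(g["image"][230:350,270:390],(400,400))
cv2.imwrite("pics/s4.png",np.hstack([a,b])[:,:,::-1])
for n,F in(("side",f),("scene",g)):
    W=cloud(F).reshape(-1,3);T=np.array([w2t(p) for p in W]);I=F["image"].reshape(-1,3).astype(int)
    m=(abs(T[:,1])<.06)&(T[:,0]>-.09)&(T[:,0]<.1)&(T[:,2]>.045)&(T[:,2]<.1)&(I[:,0]>2*I[:,2])
    q=T[m];print(n,len(q),np.polyfit(q[:,0],q[:,2],1),np.percentile(q,[1,50,99],0).round(4))
```

```text
t 4.77 tip tray [-0.0014  0.      0.06  ] yaw err deg -0.01 F [-0.63  0.85  1.36] w -0.002 q [-0.09  0.05 -0.27  1.25  0.    0.19]
t 4.87 tip tray [-0.0018 -0.      0.0607] yaw err deg -0.01 F [-1.14  0.1   1.46] w -0.002 q [-0.09  0.05 -0.27  1.25 -0.    0.19]
side 869 [-0.00390787  0.06169341] [[-0.0822 -0.0518  0.0537]
 [-0.0181  0.0108  0.0613]
 [ 0.0651  0.0533  0.075 ]]
scene 1586 [-0.01094572  0.06052376] [[-0.0857 -0.0499  0.0543]
 [-0.0319 -0.008   0.0608]
 [ 0.0628  0.0512  0.0671]]
```

View pics/s4.png

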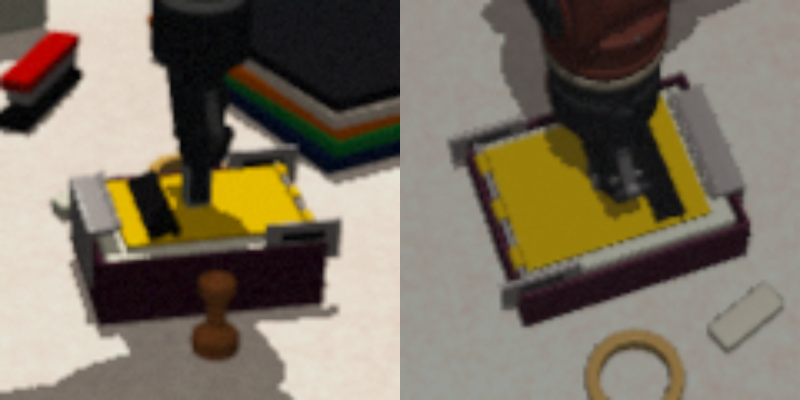

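The tab lies flat with its edge at about x = 63 mm, short of the lip. The finger is behind the ridge, at (200,190) in the left half. I'll press lightly and push forward in two stages.

Request:
carry_out(motion=[{"gripper": 1, "offset": [0, 0, 0.006], "turn": 0}, {"gripper": 1, "offset": [0, -0.01, 0.007], "turn": 0}, {"gripper": 1, "offset": [0, -0.02, 0.007], "turn": 0}, {"gripper": 1, "offset": [0, -0.027, 0.007], "turn": 0}, {"gripper": 1, "offset": [0, -0.034, 0.007], "turn": 0}, {"gripper": 1, "offset": [0, -0.041, 0.007], "turn": 0}, {"gripper": 1, "offset": [0, -0.048, 0.007], "turn": 0}, {"gripper": 1, "offset": [0, -0.048, 0.007], "turn": 0}])

```text
clock: 5.53
ee_pos: [0.5451, 0.0824, 0.0757]
tool_rot: [0.8, 0.6, 0.001, 0.001]
ft_force: [1.3, 0.0, 5.9]
width: 0.001
```

```bash
cat > look.py <<'E'
import sys
from h import *
from bench import grab_frame,readout
show(readout.get_state())
f=grab_frame("side");g=grab_frame("scene")
show(readout.get_state())
a=cv2.resize(f["image"][170:290,270:390],(400,400));b=cv2.resize(g["image"][230:350,270:390],(400,400))
cv2.imwrite(f"pics/{sys.argv[1]}.png",np.hstack([a,b])[:,:,::-1])
E
python3 look.py s5
```

```text
t 5.53 tip tray [ 0.0169 -0.0002  0.0587] yaw err deg -0.01 F [1.3  0.03 5.94] w 0.001 q [-0.09 -0.   -0.33  1.24 -0.    0.2 ]
t 5.63 tip tray [ 0.0169 -0.0002  0.0586] yaw err deg -0.01 F [ 0.11 -0.85  6.3 ] w 0.002 q [-0.09 -0.   -0.33  1.24  0.    0.2 ]
```

View pics/s5.png

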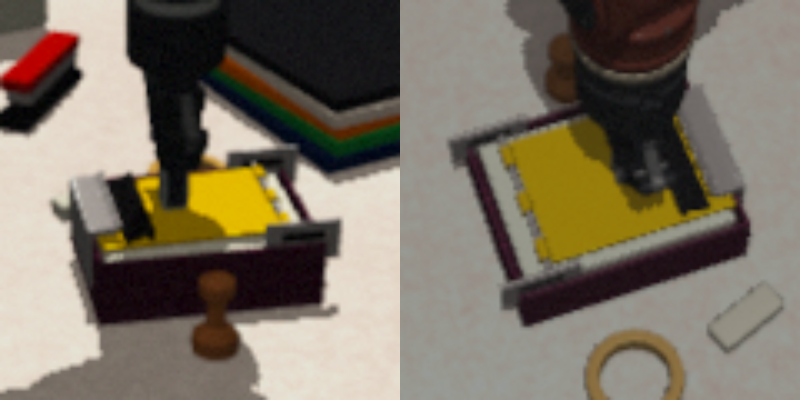

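The tab has slid forward and its edge is going under the lip, at (110,240) in the left half. Force is about 6 N down and the tray hasn't moved. Continuing to push.

Request:
carry_out(motion=[{"gripper": 1, "offset": [0, -0.01, 0], "turn": 0}, {"gripper": 1, "offset": [0, -0.02, 0], "turn": 0}, {"gripper": 1, "offset": [0, -0.03, 0], "turn": 0}, {"gripper": 1, "offset": [0, -0.038, 0], "turn": 0}, {"gripper": 1, "offset": [0, -0.045, 0], "turn": 0}, {"gripper": 1, "offset": [0, -0.045, 0], "turn": 0}])

```text
clock: 6.13
ee_pos: [0.5283, 0.0872, 0.0754]
tool_rot: [0.8, 0.6, 0.001, 0.001]
ft_force: [6.7, -1.6, 3.0]
width: -0.004
```

```bash
python3 look.py s6
```

```text
t 6.13 tip tray [ 0.0344 -0.0001  0.0584] yaw err deg -0.02 F [ 6.68 -1.58  2.99] w -0.004 q [-0.08 -0.05 -0.38  1.24 -0.    0.2 ]
t 6.23 tip tray [ 0.0344 -0.0002  0.0584] yaw err deg -0.02 F [ 6.3  -1.87  3.2 ] w 0.006 q [-0.08 -0.05 -0.38  1.24 -0.    0.2 ]
```

View pics/s6.png

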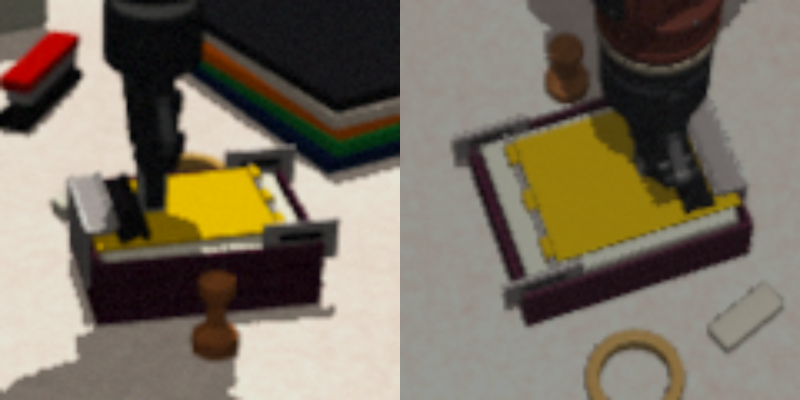

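```bash
cat > meas.py <<'E'
from h import *
from bench import grab_frame
for n in("side","scene"):
    F=grab_frame(n)
    W=cloud(F).reshape(-1,3);T=np.array([w2t(p) for p in W]);I=F["image"].reshape(-1,3).astype(int)
    b=(abs(T[:,1])<.06)&(T[:,0]>-.1)&(T[:,0]<.1)&(T[:,2]>.045)&(T[:,2]<.1)
    m=b&(I[:,0]>2*I[:,2])&(I[:,0]>50)
    q=T[m];print(n,len(q),"yellow slope/z0",np.polyfit(q[:,0],q[:,2],1).round(4),np.percentile(q[:,0],[0.5,2,98,99.5]).round(4))
    k=b&(I.max(1)<60)&(T[:,0]>.02)&(abs(T[:,1])>.02)&(abs(T[:,1])<.047)&(T[:,2]>.056)&(T[:,2]<.075)
    print(" black ridge x",np.percentile(T[k][:,0],[2,50,98]).round(4),k.sum())
    l=(abs(T[:,1])<.044)&(T[:,0]>.05)&(T[:,0]<.12)&(T[:,2]>.067)&(T[:,2]<.08)&(I.min(1)>60)&(I.max(1)-I.min(1)<40)
    print(" lip x",np.percentile(T[l][:,0],[2,50,98]).round(4),np.median(T[l][:,2]).round(4),l.sum())
E
python3 meas.py
```

```text
side 770 yellow slope/z0 [-0.0135  0.0613] [-0.0601 -0.0575  0.0811  0.0871]
 black ridge x [0.0468 0.0584 0.093 ] 104
 lip x [0.0692 0.0821 0.0941] 0.0714 175
scene 1485 yellow slope/z0 [-0.0249  0.0598] [-0.0615 -0.0587  0.0702  0.0823]
 black ridge x [0.0443 0.0564 0.0712] 84
 lip x [0.0685 0.082  0.0943] 0.0707 248
```

The tab's rear edge has moved about 23 mm and the tray has crept about 2.5 mm, so the pivot is at roughly 21–23 mm. I'll push a little further with slightly more downward pressure for margin.

Request:
carry_out(motion=[{"gripper": 1, "offset": [0, 0, 0.006], "turn": 0}, {"gripper": 1, "offset": [0, -0.005, 0.006], "turn": 0}, {"gripper": 1, "offset": [0, -0.01, 0.006], "turn": 0}, {"gripper": 1, "offset": [0, -0.015, 0.006], "turn": 0}, {"gripper": 1, "offset": [0, -0.015, 0.006], "turn": 0}])

```text
clock: 6.75
ee_pos: [0.5243, 0.0885, 0.0742]
tool_rot: [0.8, 0.599, 0.002, 0.003]
ft_force: [11.6, -3.8, 5.7]
width: -0.004
```

```bash
python3 look.py s7; python3 meas.py
```

```text
t 6.75 tip tray [ 0.0385 -0.0002  0.0572] yaw err deg -0.04 F [11.63 -3.8   5.73] w -0.004 q [-0.08 -0.07 -0.4   1.24 -0.    0.21]
t 6.85 tip tray [ 0.0385 -0.0002  0.0572] yaw err deg -0.04 F [10.59 -2.81  5.69] w 0.0 q [-0.08 -0.07 -0.4   1.24 -0.    0.21]
side 778 yellow slope/z0 [-0.0253  0.0607] [-0.0564 -0.053   0.0851  0.0907]
 black ridge x [0.0514 0.0618 0.0983] 97
 lip x [0.0728 0.0855 0.0982] 0.0714 174
scene 1482 yellow slope/z0 [-0.0295  0.0598] [-0.0573 -0.0547  0.0748  0.088 ]
 black ridge x [0.0487 0.0607 0.0737] 82
 lip x [0.073  0.0867 0.0978] 0.0705 239
```

View pics/s7.png

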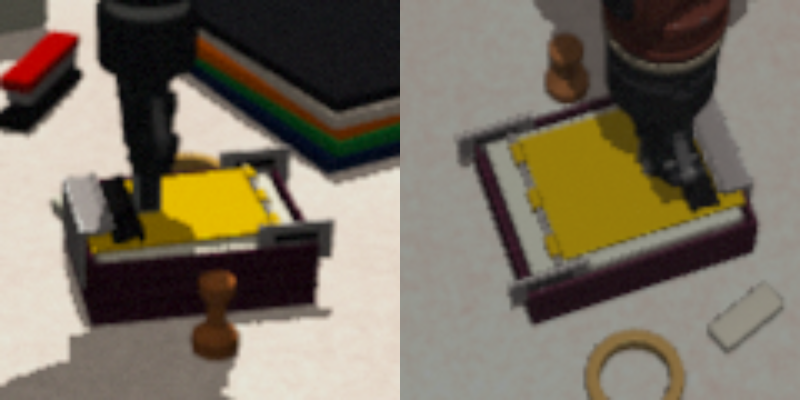

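```bash
cat > shift.py <<'E'
from h import *
from bench import grab_frame
def lip(F):
    W=cloud(F).reshape(-1,3);T=np.array([w2t(p) for p in W]);I=F["image"].reshape(-1,3).astype(int)
    l=(abs(T[:,1])<.044)&(T[:,0]>.05)&(T[:,0]<.12)&(T[:,2]>.067)&(T[:,2]<.08)&(I.min(1)>60)&(I.max(1)-I.min(1)<40)
    return np.percentile(T[l][:,0],[2,50,98]).round(4)
def back(F): # rear yellow at knuckles & side wall ends
    W=cloud(F).reshape(-1,3);T=np.array([w2t(p) for p in W]);I=F["image"].reshape(-1,3).astype(int)
    return T,I
for n,pts in(("scene",[(-89,-69,30),(89,-69,30),(0,-69,30)]),("side",[(-89,69,30),(89,69,30)])):
    A=dict(np.load(f"pics/{n}0.npz"));B=grab_frame(n);np.savez(f"pics/{n}_now.npz",**B)
    print(n,"lip",lip(A),lip(B))
    # template match lower corners of the tray
    up=8
    for P in pts:
        p=proj(A,t2w(*(np.array(P)/1e3)))[0];c=np.round(p).astype(int)
        g=lambda I:cv2.resize(cv2.cvtColor(I,cv2.COLOR_RGB2GRAY),None,fx=up,fy=up,interpolation=cv2.INTER_CUBIC)
        h=7
        t=g(A["image"][c[1]-h:c[1]+h,c[0]-h:c[0]+h]);s=g(B["image"][c[1]-h-8:c[1]+h+8,c[0]-h-8:c[0]+h+8])
        r=cv2.matchTemplate(s,t,cv2.TM_CCOEFF_NORMED);_,v,_,loc=cv2.minMaxLoc(r)
        d=np.array(loc)/up-8
        J=np.stack([(proj(A,t2w(*(np.array(P)/1e3+e)))[0]-p)/1e0 for e in np.eye(3)[:2]*.001],1)
        print(P,"score",round(v,2),"px",d,"mm",np.linalg.solve(J,d).round(1))
E
python3 shift.py
```

```text
scene lip [0.0662 0.0789 0.0922] [0.0727 0.0861 0.0983]
(-89, -69, 30) score 0.99 px [ 2.5  -0.75] mm [ 6.3 -0.2]
(89, -69, 30) score 0.99 px [ 2.125 -0.75 ] mm [5.7 0.1]
(0, -69, 30) score 1.0 px [0. 0.] mm [ 0. -0.]
side lip [0.066  0.0787 0.0917] [0.073  0.0855 0.0982]
(-89, 69, 30) score 1.0 px [-2.125  0.   ] mm [ 5.4 -1. ]
(89, 69, 30) score 0.99 px [-2.     1.375] mm [6.1 5.5]
```

Run:
```python
from h import *
for n,c in(("scene",(230,350,270,390)),("side",(170,290,270,390))):
    F=dict(np.load(f"pics/{n}_now.npz"));k=6
    B=cv2.resize(F["image"][c[0]:c[1],c[2]:c[3]],None,fx=k,fy=k,interpolation=cv2.INTER_CUBIC)[:,:,::-1].copy()
    B=cv2.convertScaleAbs(B,alpha=1.5)
    D=6
    def ln(a,b,col):
        q=(proj(F,[t2w(*(np.array(x)/1e3+[D/1e3,0,0])) for x in(a,b)])-[c[2],c[0]]+.5)*k
        cv2.line(B,tuple(int(v) for v in q[0]),tuple(int(v) for v in q[1]),col,1)
    for pv,col in((20,(0,0,255)),(26,(0,255,0))):
        for x,z in((-84,61),(104,70),(104,61)):
            ln((x+pv if x<0 else x-84+pv,-52 if x<0 else -48,z),(x+pv if x<0 else x-84+pv,52 if x<0 else 48,z),col)
    for x in(-89,89): ln((x,-69,54),(x,69,54),(255,0,0))
    ln((72,-45,65),(72,45,65),(255,0,255));ln((67,-45,74),(67,45,74),(255,0,255))
    cv2.imwrite(f"pics/ov_{n}.png",B[:600,:720])
```

```text
(no output)
```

View pics/ov_scene.png

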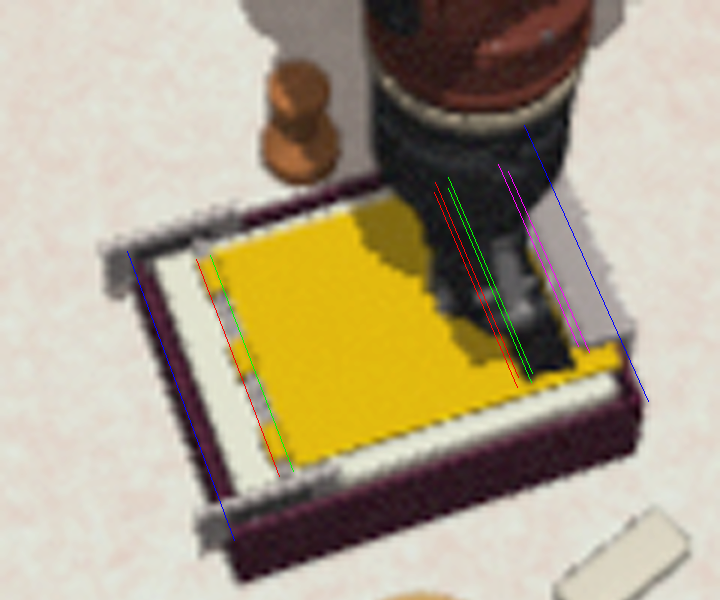

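View pics/ov_side.png

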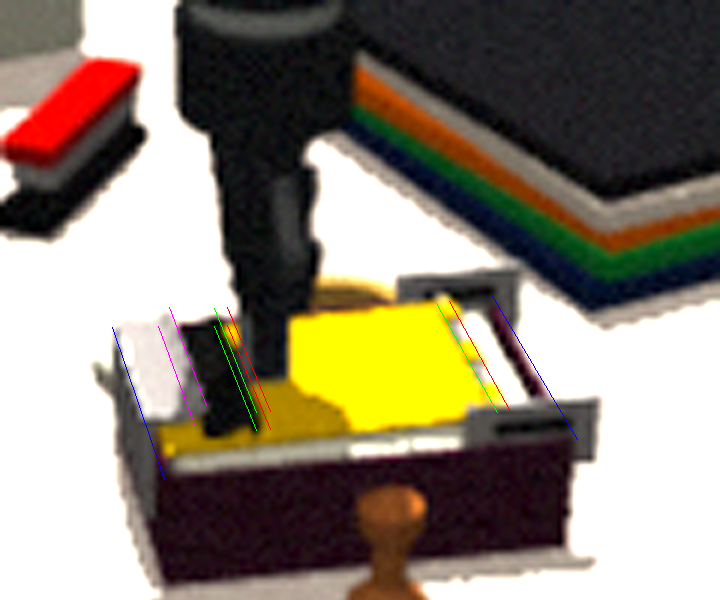

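The overlay's 26 mm pivot lines (green) match the ridge face in both views: (530,378) in the scene view and (250,430) in the side view. So the pivot is at its front stop. I'll ease off up and back, then retreat.

Request:
carry_out(motion=[{"gripper": 1, "offset": [0, 0.006, -0.006], "turn": 0}, {"gripper": 1, "offset": [0, 0.012, -0.014], "turn": 0}, {"gripper": 1, "offset": [0, 0.02, -0.03], "turn": 0}, {"gripper": 1, "offset": [0, 0.02, -0.1], "turn": 0}, {"gripper": 1, "offset": [0, 0.02, -0.2], "turn": 0}, {"gripper": 1, "offset": [0, 0.02, -0.3], "turn": 0}, {"gripper": 1, "offset": [0, 0.02, -0.4], "turn": 0}, {"gripper": 1, "offset": [0, 0.02, -0.4], "turn": 0}, {"gripper": 1, "offset": [0, 0.02, -0.4], "turn": 0}])

```text
clock: 7.8
ee_pos: [0.53, 0.0869, 0.2349]
tool_rot: [0.8, 0.6, 0.001, 0.001]
ft_force: [-0.2, -0.4, -0.2]
width: 0.001
```

```bash
python3 look.py s8; python3 meas.py; python3 shift.py
python3 - <<'E'
from bench import grab_frame
import cv2
cv2.imwrite("pics/w8.png",grab_frame("wrist")["image"][:,:,::-1])
cv2.imwrite("pics/sc8.png",grab_frame("scene")["image"][:,:,::-1])
E
```

```text
t 7.8 tip tray [ 0.0326 -0.0004  0.2179] yaw err deg 0.0 F [-0.16 -0.44 -0.25] w 0.001 q [-0.08 -0.09 -0.13  1.54  0.    0.2 ]
t 7.9 tip tray [0.0342 0.     0.2143] yaw err deg -0.0 F [-0.69  0.14 -0.61] w 0.0 q [-0.08 -0.09 -0.13  1.53  0.    0.2 ]
side 816 yellow slope/z0 [0.0298 0.0637] [-0.056  -0.053   0.0759  0.0864]
 black ridge x [0.0499 0.0612 0.0981] 93
 lip x [0.0715 0.085  0.0979] 0.0714 185
scene 1702 yellow slope/z0 [0.0232 0.0627] [-0.0572 -0.0541  0.0748  0.0879]
 black ridge x [0.0489 0.0613 0.073 ] 170
 lip x [0.0725 0.085  0.0982] 0.0706 302
scene lip [0.0662 0.0789 0.0922] [0.0724 0.085  0.0981]
(-89, -69, 30) score 0.99 px [ 2.5   -0.625] mm [ 6.2 -0.5]
(89, -69, 30) score 0.99 px [ 2.125 -0.75 ] mm [5.7 0.1]
(0, -69, 30) score 1.0 px [0. 0.] mm [ 0. -0.]
side lip [0.066  0.0787 0.0917] [0.0719 0.0847 0.0981]
(-89, 69, 30) score 1.0 px [-2.125  0.   ] mm [ 5.4 -1. ]
(89, 69, 30) score 0.99 px [-2.     1.375] mm [6.1 5.5]
```

View pics/s8.png

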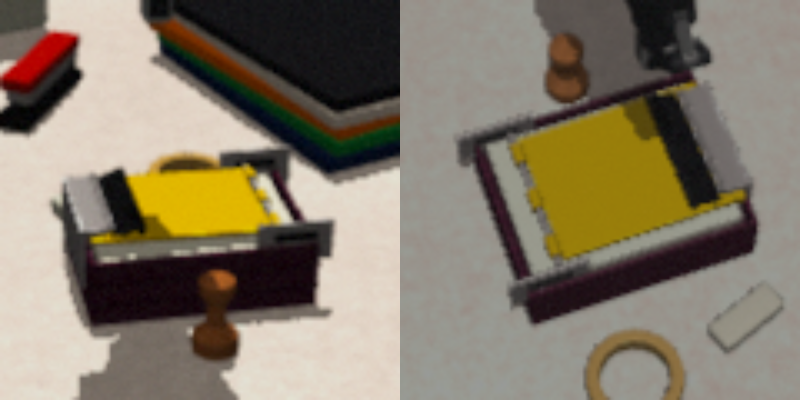

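View pics/sc8.png

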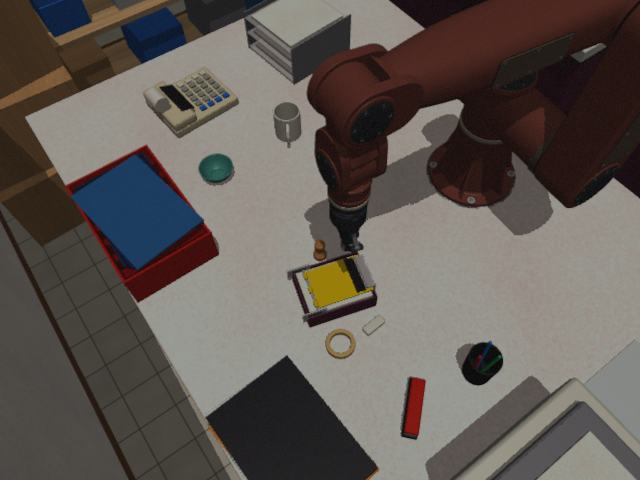

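The tab stayed home after release. It sits under the lip at about 0.025 rad, the tray has shifted about 6 mm, and the other things look unmoved. The arm is clear, so I'm handing in.

```bash
python3 -c "
from bench import arm
print(arm.close_job())"
```

```text
the job is handed in; nothing more can be done
None
```

The purple slip tray is closed and the job is handed in. With the fingers shut, I folded the yellow tab flat from its outer side, then slid it forward by the ridge under light pressure. I pushed until its edge was under the steel lip, then eased off and backed the arm clear, at about 8 s of the 42 s allowed.

Last checks before handing in:
- **Tab:** it stayed down after release, at a fold angle of about 0.025 rad, which fits its edge resting against the underside of the lip (about 64 mm high).
- **Tuck depth:** the pivot looks to be at or near its front stop, with the edge at about x = 84–88 mm against the 82 mm required. My measurements disagreed: the colour and depth readings gave a pivot value of about 20–22 mm, the finger position about 23.5 mm, and the overlay on the images about 26 mm. The overlay and the rise in push force to about 11 N made me settle on the stop. If the lowest readings are right, the margin is only 0–2 mm.
- **Tray:** it slid about 6 mm toward the lip end during the last push (30 mm allowed) and looks flat in the pictures. One side-view corner match also suggested about 5 mm sideways, but the others did not, so I took it as a matching error.
- **Other things:** they look unmoved by eye in the pictures; I did not measure them. The wrist force was back to about zero with the arm clear.

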